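# Hang the tumbler bracket on the slotted upright in the bathroom cabinet

### The job

Take the grey tumbler bracket out of the pull-out tray, hook its two claws into the top two slots of the steel upright, and press it down until its spring catch snaps in and it is locked fully home, then let go of it. Do not push or knock about the other things in the tray.

Things in the scene. Friction and masses are not known exactly. Their poses are not given: they have to be found in the camera images.
- bracket: Grey tumbler bracket, 0.24 kg (+-30%), 168 mm long, standing level in its working attitude. Origin: underside, mid width, in the plane of the back plate's rear face; x the way the claws point, z up. Back plate x -10..0 mm, 40 wide, 116 tall, with a window (22 wide, z 5..19) for the catch. Foot leaf 6 thick, 44 wide, ending in a round plate of radius 40 centred at x=-118, rim 11 high.
- blade_grip (a point): Good grip point on the bracket's upright blade, at x=-58, y=0, z=70 mm of the bracket. The blade is 12 mm thick in y and spans x -84..-10, z 6..92; grip it from above.
- thumb_pad (a point): Point to press on, on the flat top of the bracket's thumb pad, at x=-26, y=0, z=116 mm of the bracket. The pad spans x -38..0, is 26 wide and 12 thick.
- upper_claw (a point): End of the upper claw's bar underside, at x=13, y=0, z=102 mm of the bracket. Two claws, 66 mm apart in height, 8 wide: bars 10 high (undersides at z 36 and 102) reaching to x=+13, each with a tip (x 7..13) hanging 20 mm below the bar, so claws span z 16..46 and 82..112.
- upright: Foot of the slotted steel upright, fixed, 110x110x10 mm. Origin on the work surface below the middle of the strip's front face, which is the plane x=0; x points into the upright (the way claws go in), z up. The strip on it is a channel 50 mm wide, front 5 thick, top nominally at z=212, with three slots at y=0, 11 wide, 34 high, lower edges nominally at z=34, 100, 166, open behind.
- home_nominal (a point): Nominal place of the bracket's origin when home (z=64 mm of the upright). The strip was set by hand up to 4 mm higher or lower; this is not measured: find it by touch or sight. Claws go straight in with the bracket's origin 22 +-2 mm above home; tips short of a slot stop it 13 mm from the face. Then it goes down 20 to 24 mm over the catch; home x is -2..0 mm.
- catch (a joint): Spring catch, a wedge nose 14 mm wide on the strip between its lower and middle slots. Stands 5 mm out of the face at 0; pushed in 2 to 5 mm (stop 0.008 m) as the back plate's foot passes, which takes a push of roughly 10 to 15 N on the thumb pad (more than the bracket's weight); then springs back to 0 in the window and blocks lifting. Spring 5.6 N + 400 N/m.
- tray: White plastic pull-out tray, fixed, 300 x 440 mm outside, walls 26 mm high and 4 thick, floor top 4 mm above its underside; origin under its centre.
- meter_case: Black blood glucose meter case 120x85x36 mm, loose in the tray, origin at the centre of its underside. Leave alone.
- pill_box: Clear pill box 100x45x22 mm, loose in the tray, origin at the centre of its underside. Leave alone.
- lancet_holder: Closed lancet holder 112x22x18 mm, loose in the tray, origin at its underside. Leave alone.
- emery_tool: Grey steel emery tool 140x18x8 mm, loose in the tray, origin at its underside. Leave alone.
Not all that is in view belongs to the job. Leave any purple look-alike of the bracket alone.

How it is judged:
On the way:
1. the bracket's claws are through the top two slots, its back plate at the face of the upright (x of bracket in the frame of upright above -0.006 m and y of bracket in the frame of upright between -0.005 and 0.005 m and z of bracket in the frame of upright between 0.055 and 0.097 m), for 0.1 s.
At the end, for the whole second after the job is handed in: Bracket home in the top two slots: origin 57 to 68.5 mm above the upright origin (covers every strip setting), within 5 mm sideways, back plate within 5 mm of the face, tilt under 0.08 rad, catch back within 1 mm of free, at rest and let go (x of bracket in the frame of upright between -0.005 and 0.003 m and y of bracket in the frame of upright between -0.005 and 0.005 m and z of bracket in the frame of upright between 0.057 and 0.0685 m and angle between bracket's own z axis and vertical below 0.08 rad and value of joint catch below 0.001 m and linear speed of bracket below 0.02 m/s and contact force between bracket and the fingers below 0.1 N); the robot touches nothing.
It fails at once if another thing in the tray is pushed more than 30 mm (distance of any of meter_case, pill_box, lancet_holder, emery_tool from where it was at the start of the episode above 0.03 m).
It also fails if it takes over 51 s, if anything falls off the work surface, if the arm or the gripper's body presses on something with over 40 N, if the wrist force passes 120 N, or if a joint passes its speed limit or range.

### The arm

A 7-joint arm with a two-finger parallel gripper is mounted at the origin on the work surface. World frame = base frame: x ahead of the robot, y to its left, z up, the work surface at z = 0. Lengths are in m, angles in rad, forces in N, time in s.
With the tool pointing down it reaches from about 0.35 to 0.9 m from the base axis. Payload 8.1 kg.
Tool frame: the origin (TCP) lies midway between the tips of the shut fingers; the grasp point (between the pads) lies 19 mm behind it; z points along the fingers, y is the line along which they close (so a half turn about z gives the same grasp; the last joint's range is limited). The gripper opens to 92 mm and grips with 3 to 60 N. Pads are 19 mm wide; open, the fingers measure 130 mm over their backs; the gripper's body (75 mm by 190 mm) begins 47 mm behind the grasp point.
Start: joints at [-1.253, 0.434, 0.025, 1.573, -0.012, 1.134, -0.075], TCP at [0.255, 0.57, 0.227] pointing down, gripper open.
Joint ranges: [-2.62, 2.62], [-0.44, 2.09], [-1.27, 1.32], [0.08, 2.57], [-1.32, 4.46], [0.12, 2], [-2.74, 2.74]. Speed limits (rad/s): [2.22, 2.22, 3.01, 3.01, 3.14, 3.14, 3.14].

### API

Orientations are given as a rotation vector (axis times angle).
In Python, from cell import arm gives the robot as it stands.
- The arm moves only by the tool move_arm, never from a script. Its argument "motion" is a list of rows, each an object of numbers: "tx", "ty", "tz": the shift along the tool's x, y, z normalised to -1 to 1, where 1 is 1000 mm; "twist": the turn about the tool's z normalised to -1 to 1, where 1 is pi/2 rad. In form: [{"tx": .., "ty": .., "tz": .., "twist": ..}, ...]. A call has 1 to 12 rows; each row shifts and turns the commanded pose from where the row before left it, along the tool's axes as they then stand; what a row does not reach is not made up. A row lasts 1/10 s, in which the tool goes at most 50 mm and 8.59 degrees, less where a joint would pass 70% of its speed; a pose out of reach is approached as far as the arm can. A call with a number of a shift or a turn outside -1 to 1 is refused whole. A call with a gripper value outside its range is refused whole. "gripper" is the gripper's target within -1 to 1 (shut at 1, half-way at 0, fully open at -1), set as the call begins (left out, the last holds). The fingers move at their own pace and stop on an object; "squeeze" is the grip in N (left out, the last holds). Time passes only in rows, so rows that do not move let the fingers close. It gives the time, the measured TCP pose, the force, the opening and the grip force at its end, in the units of the state.
- arm.observe(): the state, without advancing time (a new reading comes with each control period).
- arm.get_image(name): name is "side" or "top" or "wrist"; returns the picture (384x512x3 uint8, red, green, blue); there is no depth.
- arm.calibration(name): a dict with "K" (3x3 intrinsics, pixels), "k1" (the pictures are not rectified: a ray, as slopes to the right and down, at radius r is drawn at 1 + k1 r^2 times it, then the intrinsics apply), "T" (4x4, takes a point from camera to world coordinates). Camera axes: x right, y down, z forward; pixel columns grow to the right and rows downward; lengths in m; the calibration is good to about 2 mm. A picture is of the moment at which its call begins: read the wrist's pose just before it. calibration takes no time and is no camera call; for the wrist camera it gives the pose at the moment of the call.
- arm.sign_off(): hands the job in; it is judged then, once.
Trained networks look in the newest picture that a camera, given by its name, has taken for a name from the list of things; names that differ only in an ending like _2 or _b are one class to them, and where a whole thing is asked for, a point or a joint stands for the part that bears it (a point fixed in the world has none). Each returns a list of dicts, best first, with "conf" (0 to 1); they miss things now and then, are a little off and sometimes report something else, mostly with a low value. They report only what shows in the picture. A call takes as long as a camera call. They do not tell look-alikes from the thing itself.
- arm.look_for(camera, query): "point" ([column, row] as shares, 0 to 1, of the picture: columns of its width, rows of its height, amid what is visible of it).
- arm.regions_of(camera, query): "region" (384x512 bool, what is visible of it) and "point" ([column, row] as shares, 0 to 1, of the picture: columns of its width, rows of its height, amid what is visible of it).
- arm.place_of(camera, query): "point" ([column, row] as shares, 0 to 1, of the picture: columns of its width, rows of its height: a listed point, or the origin of a listed thing).
The state is a dict: "clock": time; "joints": joint angles; "dq": joint speeds; "joint_efforts": joint torques, N m; "position": TCP position; "ee_rot": TCP orientation; "force": force on the tool from outside, world axes, zero at the start; "ft_torque": the same for the moment, N m; "width": opening from 0.0 (shut) to 1.0 (fully open); "gripper_force": force on a finger pad.
Only numpy, scipy, OpenCV 4.12 (cv2) and the standard library are available. Lean on these libraries where they do the work, as an engineer would, in place of code of your own. Each camera call takes 0.05 s, during which the arm holds its last target. There are 200 camera calls.

## Working session

There is one attempt and no reset: what is moved stays moved. The work goes in short steps, Python scripts to look and compute and a tool call to move; the robot and the scene stay as the last step left them, time stands still between calls to the robot, and variables do not carry over. Pictures are saved under pics/ and viewed, at most 10 in all, crops included, and the job is handed in when it is done.

Besides the shell and the picture viewer there is one more tool, called after "Request:" as name(argument=value, ...) on one line, values as JSON. move_arm: Moves the arm, as the interface text tells. Scaled input: -1 to 1 covers 1000 mm each way for a shift and pi/2 rad each way for a turn. Its arguments: {"type":"object","properties":{"motion":{"type":"array","items":{"type":"object","properties":{"tx":{"type":"number"},"ty":{"type":"number"},"tz":{"type":"number"},"twist":{"type":"number"}}}},"gripper":{"type":"number"},"squeeze":{"type":"number"}},"required":["motion"]}

```bash
ls; mkdir -p pics; cat > h.py <<'E'
import numpy as np, cv2
from cell import arm
from scipy.spatial.transform import Rotation as R
def save(name,fn,crop=None,scale=1):
    im=arm.get_image(name)
    if crop: im=im[crop[1]:crop[3],crop[0]:crop[2]]
    im=cv2.resize(im,None,fx=scale,fy=scale,interpolation=cv2.INTER_CUBIC)
    cv2.imwrite('pics/'+fn,im[:,:,::-1]); return im
def ray(cam,px,c=None):
    c=c or arm.calibration(cam); K=np.array(c['K']);T=np.array(c['T'])
    d=np.array([(px[0]-K[0,2])/K[0,0],(px[1]-K[1,2])/K[1,1]]);s=d.copy()
    for _ in range(20): s=d/(1+c['k1']*(s@s))
    return T[:3,3],T[:3,:3]@np.array([s[0],s[1],1])
def onz(cam,px,z,c=None):
    o,d=ray(cam,px,c); return o+d*(z-o[2])/d[2]
def proj(cam,P,c=None):
    c=c or arm.calibration(cam);K=np.array(c['K']);T=np.array(c['T'])
    p=T[:3,:3].T@(np.array(P)-T[:3,3]); s=p[:2]/p[2]; s=s*(1+c['k1']*(s@s))
    return np.array([K[0,0]*s[0]+K[0,2],K[1,1]*s[1]+K[1,2]])
def tri(a,b):
    (o1,d1),(o2,d2)=a,b
    t=np.linalg.lstsq(np.stack([d1,-d2],1),o2-o1,rcond=None)[0]
    p,q=o1+t[0]*d1,o2+t[1]*d2; return (p+q)/2,np.linalg.norm(p-q)
def px(p): return np.array([p[0]*512,p[1]*384])
E
python3 - <<'E'
from h import *
s=arm.observe(); print(s['position'],s['ee_rot'],s['clock'])
a=save('side','a_side.png'); b=save('top','a_top.png')
np.set_printoptions(precision=3,suppress=True)
cv2.imwrite('pics/a.png',np.hstack([a,b])[:,:,::-1][::1]) 
im=cv2.imread('pics/a.png'); cv2.imwrite('pics/a.png',np.vstack([im[:,:512],im[:,512:]])[:, :])
for c in ('side','top'):
    print(c,np.array(arm.calibration(c)['T'])[:3])
    for q in ('bracket','blade_grip','thumb_pad','upper_claw','upright','home_nominal','tray'):
        for r in arm.place_of(c,q)[:3]: print(q,round(r['conf'],2),px(r['point']).round(1))
E
```

```text
pics
[0.25513289 0.56998436 0.22597143] [-6.56145442e-01 -3.07209048e+00  2.42515162e-03] 0.0
side [[ 0.996 -0.051  0.07   0.338]
 [-0.085 -0.697  0.712 -0.986]
 [ 0.012 -0.715 -0.699  0.963]]
bracket 0.85 [301.1 239.2]
bracket 0.8 [190. 328.]
bracket 0.56 [326.3 319.2]
blade_grip 0.97 [308.3 308.1]
blade_grip 0.69 [207.5 309.1]
blade_grip 0.61 [284.7 233.2]
thumb_pad 0.93 [324.9 297.1]
thumb_pad 0.77 [298.7 218.2]
thumb_pad 0.77 [193.7 302.6]
upper_claw 0.77 [310.2 215.1]
upper_claw 0.77 [182.  315.5]
upper_claw 0.73 [341.9 300. ]
upright 0.67 [298.8 146.3]
upright 0.36 [303.2 240.9]
home_nominal 0.57 [299.9 133.2]
tray 0.73 [273.2 215.3]
tray 0.5 [311.5 216.1]
top [[ 0.003 -0.994  0.106  0.325]
 [-1.    -0.001  0.018 -0.107]
 [-0.018 -0.106 -0.994  1.281]]
bracket 0.87 [377.7 151.2]
bracket 0.81 [379.6 254.5]
bracket 0.73 [311.1 164.7]
blade_grip 0.87 [381.9 167.3]
blade_grip 0.77 [315.4 173.1]
blade_grip 0.74 [375.6 242.6]
thumb_pad 0.79 [386.7 155.7]
thumb_pad 0.58 [387.2 252.1]
thumb_pad 0.56 [311.  163.8]
upper_claw 0.97 [309.  153.4]
upper_claw 0.9 [386.2 147.4]
upper_claw 0.82 [395.8 262.2]
upright 0.84 [171.3 146.5]
home_nominal 0.76 [170.5 142. ]
tray 0.96 [270.3 185.9]
```

View pics/a_top.png

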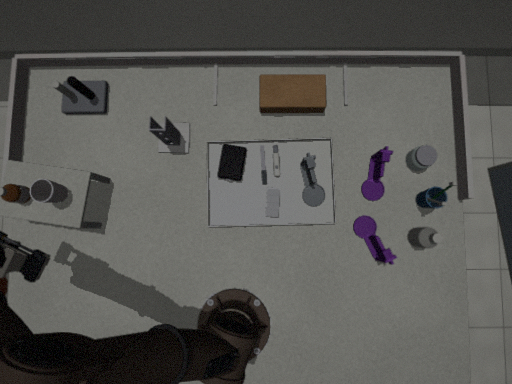

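View pics/a_side.png

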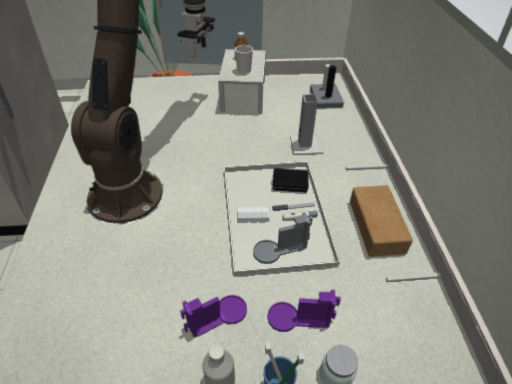

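Candidates for the bracket in the top view are grey in the tray at (311,165), purple at (380,167) and purple at (375,245). I choose the grey one in the tray. Next I'll do the close crops.

```bash
python3 - <<'E'
from h import *
np.set_printoptions(precision=4,suppress=True)
t=cv2.imread('pics/a_top.png');s=cv2.imread('pics/a_side.png')
f=lambda im,x,y:cv2.resize(im[y:y+70,x:x+95],(400,295),interpolation=cv2.INTER_CUBIC)
cv2.imwrite('pics/crop.png',np.clip(np.vstack([np.hstack([f(t,265,145),f(t,135,100)]),np.hstack([f(s,240,205),f(s,260,90)])])*1.6,0,255).astype(np.uint8))
best={'bracket':((311.1,164.7),(301.1,239.2)),'blade':((315.4,173.1),(284.7,233.2)),'thumb':((311,163.8),(298.7,218.2)),'claw':((309,153.4),(310.2,215.1)),'upright':((171.3,146.5),(298.8,146.3)),'home':((170.5,142),(299.9,133.2)),'tray':((270.3,185.9),(273.2,215.3))}
for k,(a,b) in best.items(): print(k,*tri(ray('top',a),ray('side',b)))
for n,z in(('meter_case',.02),('pill_box',.015),('lancet_holder',.01),('emery_tool',.008)):
    r=arm.regions_of('top',n)
    if r:
        m=r[0]['region'].astype(np.uint8);c=cv2.minAreaRect(cv2.findNonZero(m));print(n,r[0]['conf'],c,[onz('top',p,z)[:2] for p in cv2.boxPoints(c)])
r=arm.regions_of('top','bracket')
for q in r[:3]: print(q['conf'],px(q['point']))
print(arm.calibration('wrist'))
E
```

```text
bracket [ 0.5445 -0.264   0.0442] 0.0032832870603490207
blade [ 0.5009 -0.2719  0.0867] 0.012835340523849536
thumb [ 0.5326 -0.2534  0.1247] 0.0019747954191142373
claw [ 0.5658 -0.2471  0.1277] 0.001902548041027768
upright [ 0.6231  0.2331 -0.0116] 0.006558454409715945
home [0.6197 0.2165 0.0637] 0.002819199569417936
tray [ 0.4793 -0.1251 -0.0012] 0.008351439239087018
meter_case 0.57 ((231.4324493408203, 162.40541076660156), (25.31744384765625, 36.16777420043945), 9.462321281433105) [array([0.4997, 0.0646]), array([0.6265, 0.0456]), array([ 0.6114, -0.0426]), array([ 0.4851, -0.0227])]
pill_box 0.94 ((272.19915771484375, 202.0133056640625), (13.037724494934082, 28.736207962036133), 3.8140745162963867) [array([ 0.3689, -0.1055]), array([ 0.4685, -0.112 ]), array([ 0.4655, -0.1573]), array([ 0.366 , -0.1504])]
lancet_holder 0.65 ((275.7626953125, 160.5206298828125), (31.2299747467041, 6.800424575805664), 85.03025817871094) [array([ 0.6186, -0.1275]), array([ 0.6207, -0.1515]), array([ 0.5095, -0.1606]), array([ 0.5074, -0.1369])]
emery_tool 0.55 ((263.04241943359375, 163.97640991210938), (38.094444274902344, 5.1255927085876465), 87.51044464111328) [array([ 0.6198, -0.0872]), array([ 0.6206, -0.1054]), array([ 0.4846, -0.1113]), array([ 0.4838, -0.0934])]
0.89 [371.8144 237.696 ]
0.65 [310.9888 187.0848]
0.6 [376.2176 173.7984]
{'K': array([[317.8312,   0.    , 257.0073],
       [  0.    , 317.8312, 192.0373],
       [  0.    ,   0.    ,   1.    ]]), 'k1': -0.08632877761539993, 'T': array([[ 0.409 ,  0.8743,  0.2613,  0.1851],
       [ 0.9125, -0.3921, -0.1163,  0.602 ],
       [ 0.0008,  0.286 , -0.9582,  0.3863],
       [ 0.    ,  0.    ,  0.    ,  1.    ]])}
```

View pics/crop.png

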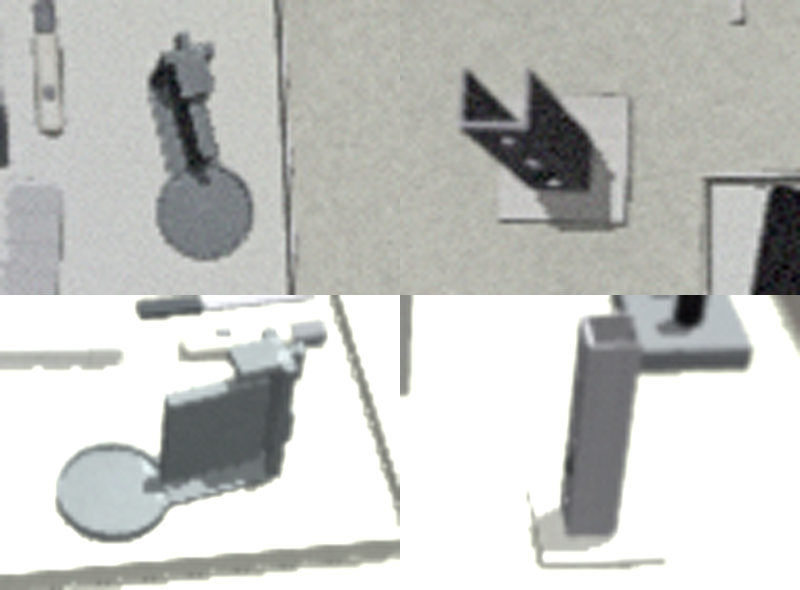

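The top-right crop shows the channel upright with its front facing −x. The bracket is grey, in the tray, with its claws pointing roughly +x, and the disc centre is near top px (313.7,195.6). I'll move past the upright first for a close look.

Request:
move_arm(motion=[{"twist":-0.09,"tz":-0.02},{"twist":-0.09,"tz":-0.02},{"twist":-0.088,"tz":-0.02},{"tx":-0.008,"ty":-0.04},{"tx":-0.008,"ty":-0.04},{"tx":-0.008,"ty":-0.04},{"tx":-0.008,"ty":-0.04},{"tx":-0.008,"ty":-0.04},{"tx":-0.008,"ty":-0.04},{"tx":-0.008,"ty":-0.04},{"tx":-0.02,"ty":-0.04}])

```text
invalid input
```

Request:
move_arm(motion=[{"tx":-0.035,"ty":-0.005},{"tx":-0.035,"ty":-0.005},{"tx":-0.035,"ty":-0.005},{"tx":-0.035,"ty":-0.005},{"tx":-0.02},{},{}])

```text
invalid input
```

```bash
python3 - <<'E'
from h import *
np.set_printoptions(precision=4,suppress=True)
s=arm.observe();print(s['position'],s['ee_rot'],s['clock'],s['joints'])
c=arm.calibration('wrist')
save('wrist','w1.png',scale=1.5)
print(c['T'])
for q in('upright','home_nominal','catch'):
    for r in arm.place_of('wrist',q)[:2]: print(q,r['conf'],px(r['point']))
E
```

```text
[0.2553 0.5705 0.2268] [0.6562 3.0723 0.0001] 1.05 [-1.2526  0.4345  0.025   1.5732 -0.0116  1.134  -0.0751]
[[ 0.409   0.8743  0.2613  0.1851]
 [ 0.9125 -0.3921 -0.1163  0.602 ]
 [ 0.0008  0.286  -0.9582  0.3863]
 [ 0.      0.      0.      1.    ]]Traceback (most recent call last):
  File "<stdin>", line 8, in <module>
ValueError: it knows: blade_grip, bracket, emery_tool, home_nominal, lancet_holder, meter_case, pill_box, thumb_pad, tray, upper_claw, upright
```

View pics/w1.png

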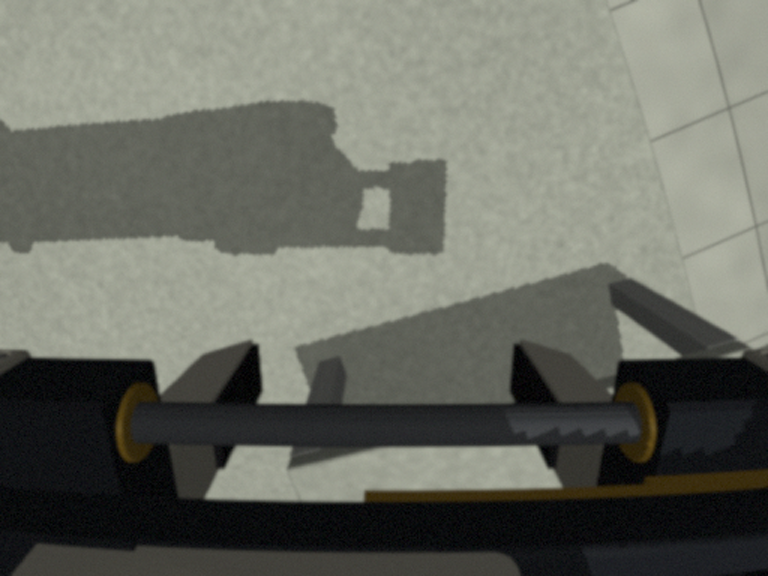

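Request:
move_arm(motion=[{"tx":0,"ty":0,"tz":-0.01,"twist":0.0915},{"tx":0,"ty":0,"tz":-0.01,"twist":0.0915},{"tx":0,"ty":0,"tz":-0.01,"twist":0.0915},{"tx":0,"ty":0,"tz":-0.01,"twist":0.0915},{"tx":0,"ty":0,"tz":-0.01,"twist":0.0915},{"tx":0,"ty":0,"tz":-0.01,"twist":0.0915},{"tx":0,"ty":0,"tz":0,"twist":0.0915},{"tx":0,"ty":0,"tz":0,"twist":0.0915}], gripper=-1)

```text
clock: 2.0
position: [0.2554, 0.5707, 0.2872]
ee_rot: [-2.227, -2.215, -0.001]
force: [-0.3, -0.3, -0.3]
width: 1.001
gripper_force: 0.0
```

Request:
move_arm(motion=[{"tx":-0.04,"ty":0.01,"tz":0,"twist":0},{"tx":-0.04,"ty":0.01,"tz":0,"twist":0},{"tx":-0.04,"ty":0.01,"tz":0,"twist":0},{"tx":-0.04,"ty":0.01,"tz":0,"twist":0},{"tx":-0.04,"ty":0.01,"tz":0,"twist":0},{"tx":-0.04,"ty":0.015,"tz":0,"twist":0},{"tx":-0.04,"ty":0.02,"tz":0,"twist":0},{"tx":-0.04,"ty":0.02,"tz":0,"twist":0},{"tx":-0.04,"ty":0.03,"tz":0,"twist":0},{"tx":-0.04,"ty":0.03,"tz":0,"twist":0},{"tx":-0.015,"ty":0,"tz":0,"twist":0},{"tx":0,"ty":0,"tz":0,"twist":0}])

```text
clock: 3.2
position: [0.4209, 0.1529, 0.2869]
ee_rot: [2.227, 2.216, 0.0]
force: [-0.9, 0.6, -1.0]
width: 0.998
gripper_force: 0.0
```

```bash
python3 - <<'E'
from h import *
np.set_printoptions(precision=4,suppress=True)
s=arm.observe();print(s['position'],s['ee_rot'],s['clock'],s['joints'])
c=arm.calibration('wrist')
save('wrist','w2.png',scale=1.5)
np.save('w2T.npy',c['T']);print(c['T'])
for q in('upright','home_nominal'):
    for r in arm.place_of('wrist',q)[:2]: print(q,r['conf'],px(r['point']))
E
```

```text
[0.4209 0.1529 0.2869] [2.2269 2.2158 0.0002] 3.2 [-0.9724  0.0753  0.5519  1.9195 -0.043   1.1582 -0.4095]
[[ 1.     -0.0053 -0.0015  0.4217]
 [-0.0055 -0.9583 -0.2856  0.2302]
 [ 0.0001  0.2856 -0.9584  0.4465]
 [ 0.      0.      0.      1.    ]]
upright 0.73 [400.384  109.4016]
home_nominal 0.82 [424.8064 105.216 ]
```

View pics/w2.png

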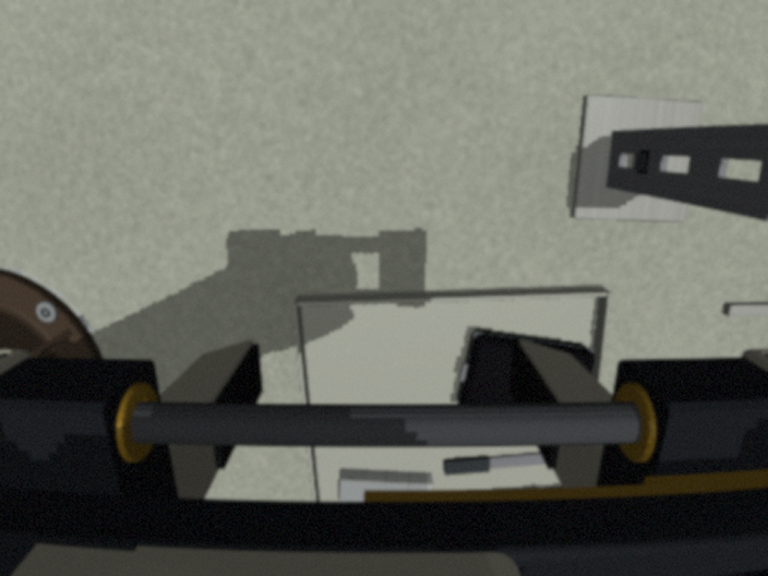

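The wrist view shows the upright's front face with its base corners at about (408,87) and (405,125) in original px. The middle slot is at about cols 441–460 and the top slot at about 480–509. I'll measure the edges at sub-pixel level.

```bash
python3 - <<'E'
from h import *
np.set_printoptions(precision=4,suppress=True,linewidth=200)
im=cv2.cvtColor(cv2.imread('pics/w2.png'),cv2.COLOR_BGR2GRAY)
g=cv2.GaussianBlur(cv2.resize(im,(512,384),interpolation=cv2.INTER_AREA),(3,3),0).astype(float)
def edges(p,off,th=12):
    d=np.diff(p);o=[]
    for i in range(1,len(d)-1):
        if abs(d[i])>th and abs(d[i])>=abs(d[i-1]) and abs(d[i])>abs(d[i+1]):
            den=abs(d[i-1])-2*abs(d[i])+abs(d[i+1]);o.append((round(off+i+.5+.5*(abs(d[i-1])-abs(d[i+1]))/den,2),int(d[i])))
    return o
for r in (106,108,110,112,114): print('row',r,edges(g[r,380:512],380))
for c in (415,420,435,446,450,454,470,486,492,498,504,508): print('col',c,edges(g[70:160,c],70))
E
```

```text
row 106 [(np.float64(405.86), -15), (np.float64(412.33), 26), (np.float64(418.2), -14), (np.float64(422.0), -15), (np.float64(440.67), 23), (np.float64(459.44), -33), (np.float64(480.0), 16)]
row 108 [(np.float64(405.57), -15), (np.float64(412.09), 26), (np.float64(417.89), -15), (np.float64(421.75), -16), (np.float64(439.75), 24), (np.float64(459.22), -34), (np.float64(480.17), 21), (np.float64(507.33), -27)]
row 110 [(np.float64(405.5), -16), (np.float64(411.9), 20), (np.float64(421.6), -15), (np.float64(439.6), 25), (np.float64(458.85), -32), (np.float64(479.5), 23), (np.float64(507.2), -31)]
row 112 [(np.float64(405.33), -15), (np.float64(439.55), 23), (np.float64(458.54), -32), (np.float64(479.0), 23), (np.float64(506.83), -30)]
row 114 [(np.float64(405.0), -14), (np.float64(458.36), -27), (np.float64(478.55), 25), (np.float64(506.5), -31)]
col 415 [(np.float64(86.53), -35), (np.float64(101.8), 22), (np.float64(111.17), -26), (np.float64(126.62), 16), (np.float64(136.3), 20)]
col 420 [(np.float64(86.4), -34), (np.float64(102.0), 14), (np.float64(111.33), -13), (np.float64(127.8)
[... 308 characters left out ...]
3.64), 33)]
col 454 [(np.float64(84.62), -35), (np.float64(103.4), 34), (np.float64(115.0), -33), (np.float64(134.46), 32)]
col 470 [(np.float64(83.83), -34), (np.float64(137.86), 33)]
col 486 [(np.float64(83.27), -32), (np.float64(105.29), 31), (np.float64(118.75), -31), (np.float64(141.27), 30)]
col 492 [(np.float64(83.15), -30), (np.float64(105.71), 35), (np.float64(119.33), -34), (np.float64(142.46), 31)]
col 498 [(np.float64(82.85), -31), (np.float64(105.92), 31), (np.float64(120.0), -29), (np.float64(143.82), 30)]
col 504 [(np.float64(82.46), -31), (np.float64(106.42), 31), (np.float64(120.58), -29), (np.float64(145.29), 31)]
col 508 [(np.float64(82.44), -32), (np.float64(146.22), 30)]
```

```bash
cat > fitup.py <<'E'
from h import *
from scipy.optimize import least_squares
np.set_printoptions(precision=4,suppress=True,linewidth=200)
c=arm.calibration('wrist');c=dict(c,T=np.load('w2T.npy'))
# (y, col, row) side edges ; (z, dzflag, col,row) horizontal edges
S=[(.025,435,85.5),(.025,450,84.92),(.025,470,83.83),(.025,492,83.15),(.025,504,82.46),
(-.025,435,130.6),(-.025,450,133.64),(-.025,470,137.86),(-.025,492,142.46),(-.025,504,145.29),
(.0055,450,103.25),(.0055,454,103.4),(.0055,492,105.71),(.0055,498,105.92),
(-.0055,450,114.79),(-.0055,454,115),(-.0055,492,119.33),(-.0055,498,120)]
H=[(.01,0,405.5,110),(.134,1,458.85,110),(.200,1,507.2,110),(.134,1,458.54,112),(.2,1,506.83,112)]
def res(p,full=True):
    x0,y0,yaw,dz=p;ca,sa=np.cos(yaw),np.sin(yaw);r=[]
    n=np.array([ca,sa,0]);o=np.array([x0,y0,0])
    for y,cc,rr in S:
        C,d=ray('w',(cc,rr),c);P=C+d*((o-C)@n)/(d@n);q=P-o
        r.append((-sa*q[0]+ca*q[1]-y))
    for z,f,cc,rr in H:
        C,d=ray('w',(cc,rr),c);P=C+d*((o-C)@n)/(d@n)
        r.append(P[2]-z-f*dz)
    return np.array(r)*1e3
f=least_squares(res,[.62,.225,0,0]);print(f.x);print(f.fun)
x0,y0,yaw,dz=f.x
n=np.array([np.cos(yaw),np.sin(yaw),0]);o=np.array([x0,y0,0])
for cc in (439.6,479.5):
    C,d=ray('w',(cc,110),c);print('lower edge z',(C+d*((o-C)@n)/(d@n))[2])
E
python3 fitup.py
```

```text
[ 0.6245  0.2213 -0.0806 -0.0031]
[ 0.084  -0.1043  0.0752 -0.091   0.1489  0.0531  0.0453 -0.0345  0.0334 -0.1357  0.3664  0.405   0.1429  0.2696 -0.4423 -0.2262 -0.3109 -0.2787  0.1327 -0.3879  0.2498 -0.2095  0.3477]
lower edge z 0.09486446659828413
lower edge z 0.1622367421718987
```

```bash
python3 - <<'E'
from h import *
np.set_printoptions(precision=4,suppress=True)
c=dict(arm.calibration('wrist'),T=np.load('w2T.npy'))
a=onz('w',(585/1.5,95/1.5),.01,c);b=onz('w',(573/1.5,217/1.5),.01,c);print(a,b,'foot yaw',np.arctan2((a-b)[1],(a-b)[0])-np.pi/2)
p=onz('top',(313.7,195.6),.013);print('plate',p)
o,_=tri(ray('top',(311,163.8)),ray('side',(298.7,218.2)));d=o-p;print(o,'yaw',np.arctan2(d[1],d[0]))
o,_=tri(ray('top',(309,153.4)),ray('side',(310.2,215.1)));d=o-p;print(o,'yaw',np.arctan2(d[1],d[0]))
E
```

```text
[0.5969 0.2758 0.01  ] [0.5955 0.1681 0.01  ] foot yaw -0.012940688139232881
plate [ 0.4396 -0.2754  0.013 ]
[ 0.5326 -0.2534  0.1247] yaw 0.23200829298517583
[ 0.5658 -0.2471  0.1277] yaw 0.22058237449448626
```

```bash
cat >> fitup.py <<'E'
for y in(-.013,-.04):
    g=least_squares(lambda q:res([q[0],q[1],y,q[2]]),[.62,.225,0]);print(y,g.x,g.fun)
E
python3 fitup.py
```

```text
[ 0.6245  0.2213 -0.0806 -0.0031]
[ 0.084  -0.1043  0.0752 -0.091   0.1489  0.0531  0.0453 -0.0345  0.0334 -0.1357  0.3664  0.405   0.1429  0.2696 -0.4423 -0.2262 -0.3109 -0.2787  0.1327 -0.3879  0.2498 -0.2095  0.3477]
lower edge z 0.09486446659828413
lower edge z 0.1622367421718987
-0.013 [ 0.6241  0.2212 -0.0026] [-0.054  -0.2388 -0.0626 -0.2258  0.0097  0.0161  0.0081 -0.0729 -0.004  -0.1756  0.4635  0.5018  0.2413  0.3672 -0.3215 -0.105  -0.1898 -0.1576  0.1339 -0.3824  0.4151 -0.4125  0.3798]
-0.04 [ 0.6243  0.2212 -0.0028] [-0.0126 -0.1987 -0.0212 -0.1855  0.0515  0.0445  0.0365 -0.0439  0.0246 -0.146   0.4216  0.46    0.199   0.3252 -0.3666 -0.1503 -0.2351 -0.2029  0.1253 -0.3853  0.3498 -0.3321  0.3676]
```

Request:
move_arm(motion=[{"tx":0,"ty":0,"tz":0,"twist":-0.0945},{"tx":-0.01,"ty":0,"tz":0,"twist":-0.0945},{"tx":-0.01,"ty":0,"tz":0,"twist":-0.0945},{"tx":0,"ty":0,"tz":0,"twist":-0.0945},{"tx":0,"ty":0,"tz":0,"twist":-0.0945},{"tx":0,"ty":0,"tz":0,"twist":-0.0945},{"tx":0,"ty":0,"tz":0,"twist":-0.0945},{"tx":0,"ty":0,"tz":0,"twist":-0.0945},{"tx":0,"ty":0,"tz":0,"twist":-0.0945},{"tx":0,"ty":0,"tz":0,"twist":-0.0945},{"tx":0,"ty":0,"tz":0,"twist":-0.0945},{"tx":0,"ty":0,"tz":0,"twist":-0.0945}])

```text
clock: 4.55
position: [0.4241, 0.138, 0.2866]
ee_rot: [0.345, -3.122, -0.0]
force: [0.2, -0.7, -0.2]
width: 1.001
gripper_force: 0.0
```

Request:
move_arm(motion=[{"tx":-0.0074,"ty":-0.037,"tz":0,"twist":0},{"tx":-0.0074,"ty":-0.037,"tz":0,"twist":0},{"tx":-0.0074,"ty":-0.037,"tz":0,"twist":0},{"tx":-0.0074,"ty":-0.037,"tz":0,"twist":0},{"tx":-0.0074,"ty":-0.037,"tz":0,"twist":0},{"tx":-0.0074,"ty":-0.037,"tz":0,"twist":0},{"tx":-0.0074,"ty":-0.037,"tz":0,"twist":0},{"tx":-0.0074,"ty":-0.037,"tz":0,"twist":0},{"tx":-0.0074,"ty":-0.037,"tz":0,"twist":0},{"tx":-0.0074,"ty":-0.037,"tz":0,"twist":0},{"tx":0,"ty":-0.037,"tz":0,"twist":0},{"tx":0,"ty":0,"tz":0,"twist":0}])

```text
clock: 5.75
position: [0.5825, -0.2502, 0.286]
ee_rot: [0.325, -3.123, 0.004]
force: [0.4, -0.1, 0.2]
width: 1.003
gripper_force: 0.0
```

```bash
python3 - <<'E'
from h import *
np.set_printoptions(precision=4,suppress=True)
s=arm.observe();print(s['position'],s['ee_rot'],s['clock'],s['joints'])
c=arm.calibration('wrist');np.save('w3T.npy',c['T'])
save('wrist','w3.png',scale=1.5)
for q,z in(('bracket',.004),('blade_grip',.074),('thumb_pad',.12),('upper_claw',.106)):
    for r in arm.place_of('wrist',q)[:2]: print(q,r['conf'],px(r['point']),onz('w',px(r['point']),z,c))
E
```

```text
[ 0.5825 -0.2502  0.286 ] [ 0.325  -3.1233  0.0041] 5.75 [-0.1221  0.4599  0.6815  1.5001 -0.2926  1.2857  2.369 ]
bracket 0.72 [261.7856 140.1984] [ 0.5612 -0.2485  0.004 ]
bracket 0.65 [ 85.1968 120.6912] [ 0.5834 -0.4967  0.004 ]
blade_grip 0.88 [64.1024 75.8016] [ 0.5247 -0.4897  0.074 ]
blade_grip 0.83 [263.424   96.8832] [ 0.5044 -0.2596  0.074 ]
thumb_pad 0.98 [261.7856 127.9104] [ 0.5349 -0.2556  0.12  ]
thumb_pad 0.94 [ 32.512 103.488] [ 0.5561 -0.4952  0.12  ]
upper_claw 0.96 [266.2912 161.2032] [ 0.57   -0.2429  0.106 ]
upper_claw 0.75 [ 38.4    138.8928] [ 0.5959 -0.4966  0.106 ]
```

View pics/w3.png

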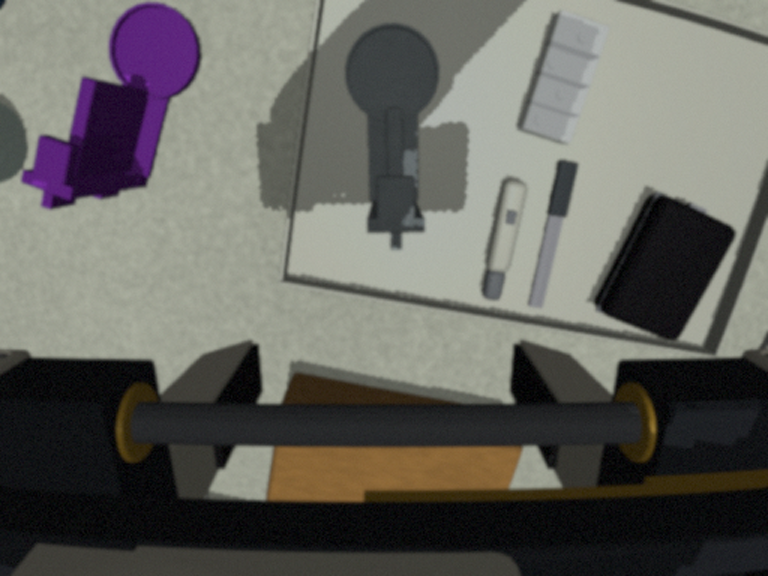

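```bash
python3 - <<'E'
from h import *
np.set_printoptions(precision=4,suppress=True)
c=dict(arm.calibration('wrist'),T=np.load('w3T.npy'))
f=lambda u,v,z:onz('w',(u/1.5,v/1.5),z,c)
P=f(392,69,.015);C=f(396.5,248,.116);print(P,C)
d=C-P;print('len(131)',np.hypot(*d[:2]),'yaw',np.arctan2(d[1],d[0]))
L,Rr=f(368,230,.120),f(424,230,.120);print('plate corners',L,Rr,np.linalg.norm(L-Rr),'yaw',np.arctan2((Rr-L)[1],(Rr-L)[0])-np.pi/2)
L,Rr=f(370,110,.015),f(416,110,.015)
s=arm.observe();T=R.from_rotvec(s['ee_rot']).as_matrix();print('tool x ang',np.arctan2(T[1,0],T[0,0])+np.pi-2*np.pi*0)
E
```

```text
[ 0.443  -0.2744  0.015 ] [ 0.5729 -0.2447  0.116 ]
len(131) 0.13327532715431903 yaw 0.2251864620013227
plate corners [ 0.5638 -0.2668  0.12  ] [ 0.5559 -0.2291  0.12  ] 0.0385787215711619 yaw 0.2076715590971241
tool x ang 0.21378254903560068
```

Request:
move_arm(motion=[{"tx":0.0412,"ty":0.003,"tz":0,"twist":-0.005},{"tx":0.0412,"ty":0.0037,"tz":0,"twist":0},{"tx":0,"ty":0,"tz":0.03,"twist":0},{"tx":0,"ty":0,"tz":0.03,"twist":0},{"tx":0,"ty":0,"tz":0.03,"twist":0},{"tx":0,"ty":0,"tz":0,"twist":0}])

```text
clock: 6.6
position: [0.4987, -0.2544, 0.1938]
ee_rot: [0.346, -3.118, -0.006]
force: [-0.1, 0.4, 0.1]
width: 0.999
gripper_force: 0.0
```

```bash
python3 - <<'E'
from h import *
np.set_printoptions(precision=4,suppress=True)
s=arm.observe();T=R.from_rotvec(s['ee_rot']).as_matrix();print(s['position'],T,s['joints'])
print('move',T.T@(np.array([.5005,-.2612,.060])-s['position']))
E
```

```text
[ 0.4987 -0.2544  0.1938] [[-0.9757 -0.2192 -0.0051]
 [-0.2192  0.9757  0.0031]
 [ 0.0043  0.0041 -1.    ]] [-0.1049  0.4095  0.6666  1.8116 -0.292   1.0268  2.4679]
move [-0.0008 -0.0076  0.1337]
```

Request:
move_arm(motion=[{"tx":0,"ty":-0.0076,"tz":0.027,"twist":0},{"tx":0,"ty":0,"tz":0.027,"twist":0},{"tx":0,"ty":0,"tz":0.027,"twist":0},{"tx":0,"ty":0,"tz":0.027,"twist":0},{"tx":0,"ty":0,"tz":0.026,"twist":0},{"tx":0,"ty":0,"tz":0,"twist":0},{"tx":0,"ty":0,"tz":0,"twist":0}])

```text
clock: 7.3
position: [0.5029, -0.2647, 0.0641]
ee_rot: [-0.344, 3.122, -0.0]
force: [-0.1, -0.1, 0.7]
width: 1.003
gripper_force: 0.0
```

Request:
move_arm(motion=[{"tx":0,"ty":0,"tz":0,"twist":0},{"tx":0,"ty":0,"tz":0,"twist":0},{"tx":0,"ty":0,"tz":0,"twist":0},{"tx":0,"ty":0,"tz":0,"twist":0},{"tx":0,"ty":0,"tz":0,"twist":0},{"tx":0,"ty":0,"tz":0,"twist":0},{"tx":0,"ty":0,"tz":0,"twist":0},{"tx":0,"ty":0,"tz":0,"twist":0},{"tx":0,"ty":0,"tz":0,"twist":0},{"tx":0,"ty":0,"tz":0,"twist":0}], gripper=1, squeeze=35)

```text
clock: 8.3
position: [0.5019, -0.2648, 0.0627]
ee_rot: [0.342, -3.123, -0.0]
force: [-0.0, 1.8, 1.1]
width: 0.177
gripper_force: 0.9
```

Request:
move_arm(motion=[{"tx":0,"ty":0,"tz":0,"twist":0},{"tx":0,"ty":0,"tz":0,"twist":0},{"tx":0,"ty":0,"tz":0,"twist":0},{"tx":0,"ty":0,"tz":0,"twist":0},{"tx":0,"ty":0,"tz":0,"twist":0}])

```text
clock: 8.8
position: [0.5019, -0.2649, 0.0627]
ee_rot: [0.342, -3.123, -0.0]
force: [0.1, 0.0, -2.7]
width: 0.129
gripper_force: 35.0
```

Request:
move_arm(motion=[{"tx":0,"ty":0,"tz":-0.02,"twist":0},{"tx":0,"ty":0,"tz":-0.03,"twist":0},{"tx":0,"ty":0,"tz":-0.035,"twist":0},{"tx":0,"ty":0,"tz":-0.035,"twist":0},{"tx":0,"ty":0,"tz":0,"twist":0},{"tx":0,"ty":0,"tz":0,"twist":0}])

```text
clock: 9.4
position: [0.5022, -0.2648, 0.1831]
ee_rot: [-0.343, 3.121, -0.0]
force: [-0.9, 0.1, -2.9]
width: 0.131
gripper_force: 35.0
```

Request:
move_arm(motion=[{"tx":0,"ty":0,"tz":0,"twist":0.0735},{"tx":0,"ty":0,"tz":0,"twist":0.0735},{"tx":0,"ty":0.02,"tz":0,"twist":0},{"tx":0,"ty":0.03,"tz":0,"twist":0},{"tx":0,"ty":0.035,"tz":0,"twist":0},{"tx":0,"ty":0.035,"tz":0,"twist":0},{"tx":0,"ty":0.035,"tz":0,"twist":0},{"tx":0,"ty":0.035,"tz":0,"twist":0},{"tx":0,"ty":0.035,"tz":0,"twist":0},{"tx":0,"ty":0.035,"tz":0,"twist":0}])

```text
clock: 10.4
position: [0.5039, -0.0034, 0.1812]
ee_rot: [-0.019, -3.139, 0.001]
force: [1.4, 1.1, -2.4]
width: 0.129
gripper_force: 35.0
```

Request:
move_arm(motion=[{"tx":0,"ty":0.035,"tz":0,"twist":0},{"tx":0,"ty":0.035,"tz":0.01,"twist":0},{"tx":0,"ty":0.035,"tz":0.01,"twist":0},{"tx":0,"ty":0.035,"tz":0.01,"twist":0},{"tx":0,"ty":0.03,"tz":0,"twist":0},{"tx":0,"ty":0.02,"tz":0,"twist":0},{"tx":0,"ty":0,"tz":0,"twist":0},{"tx":0,"ty":0,"tz":0,"twist":0}])

```text
clock: 11.2
position: [0.5065, 0.1848, 0.1513]
ee_rot: [-0.018, -3.139, 0.003]
force: [-0.2, -1.0, -2.1]
width: 0.127
gripper_force: 35.0
```

```bash
cat > st.py <<'E'
from h import *
import sys
np.set_printoptions(precision=4,suppress=True)
s=arm.observe();T=R.from_rotvec(s['ee_rot']).as_matrix()
print(s['position'],'yaw',np.arctan2(-T[1,0],-T[0,0]),'tilt',T[2,:2],s['force'],s['clock'],s['joints'][6])
if len(sys.argv)>3: print('move',T.T@(np.array(list(map(float,sys.argv[1:4])))-s['position']))
E
python3 st.py .5298 .2224 .142
```

```text
[0.5065 0.1848 0.1513] yaw -0.011576879924406171 tilt [ 0.0021 -0.0017] [-0.2138 -0.9564 -2.1146] 11.2 1.446848064888762
move [-0.0228  0.0379  0.0092]
```

Request:
move_arm(motion=[{"tx":-0.005,"ty":0.019,"tz":0.0046,"twist":0},{"tx":-0.008,"ty":0.0189,"tz":0.0046,"twist":0},{"tx":-0.006,"ty":0,"tz":0,"twist":0},{"tx":0,"ty":0,"tz":0,"twist":0},{"tx":0,"ty":0,"tz":0,"twist":0}])

```text
clock: 11.7
position: [0.527, 0.2212, 0.1433]
ee_rot: [-0.023, -3.141, 0.001]
force: [1.3, -0.4, -1.1]
width: 0.128
gripper_force: 35.0
```

```bash
python3 st.py .5298 .2224 .142; python3 - <<'E'
from h import *
t=save('top','b_top.png');s=save('side','b_side.png')
f=lambda im,x,y:cv2.resize(im[y:y+84,x:x+56],(400,600),interpolation=cv2.INTER_CUBIC)
cv2.imwrite('pics/b.png',np.clip(np.hstack([f(t,140,105),f(s,272,86)])[:,:,::-1]*1.5,0,255).astype(np.uint8))
E
```

```text
[0.527  0.2212 0.1433] yaw -0.014352343112398674 tilt [ 0.0005 -0.0009] [ 1.264  -0.4064 -1.1072] 11.7 1.41696068277893
move [-0.0028  0.0012  0.0013]
```

View pics/b.png

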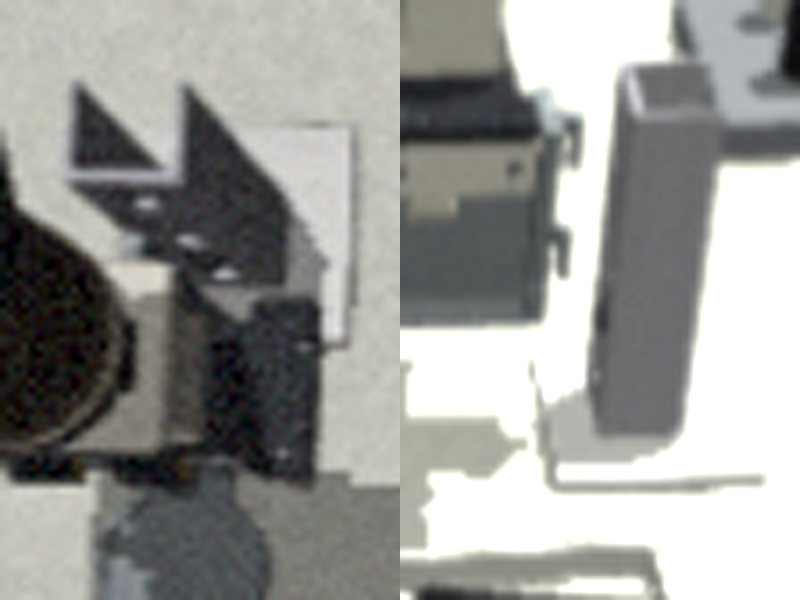

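The claws (top crop at (130,240), side crop at (575,130) and (565,245)) face the slots with a gap of about 20 mm, so I'll advance gently.

Request:
move_arm(motion=[{"tx":-0.005,"ty":0.0012,"tz":0.0013,"twist":0},{"tx":-0.005,"ty":0,"tz":0,"twist":0},{"tx":-0.005,"ty":0,"tz":0,"twist":0},{"tx":-0.005,"ty":0,"tz":0,"twist":0},{"tx":0,"ty":0,"tz":0,"twist":0},{"tx":0,"ty":0,"tz":0,"twist":0}])

```text
clock: 12.4
position: [0.5471, 0.2235, 0.1421]
ee_rot: [-0.02, -3.141, 0.0]
force: [-0.8, 0.2, -3.3]
width: 0.128
gripper_force: 35.0
```

```bash
python3 st.py .5638 .2219 .142
```

```text
[0.5471 0.2235 0.1421] yaw -0.012760918696051518 tilt [ 0.0001 -0.0002] [-0.7504  0.2079 -3.2738] 12.4 1.4344425086473074
move [-0.0167 -0.0014  0.0001]
```

Request:
move_arm(motion=[{"tx":-0.004,"ty":-0.0014,"tz":0,"twist":0},{"tx":-0.004,"ty":0,"tz":0,"twist":0},{"tx":-0.003,"ty":0,"tz":0,"twist":0},{"tx":0,"ty":0,"tz":0,"twist":0},{"tx":0,"ty":0,"tz":0,"twist":0}])

```text
clock: 12.9
position: [0.558, 0.2221, 0.1422]
ee_rot: [-0.02, -3.141, 0.0]
force: [-0.3, -0.2, -3.5]
width: 0.125
gripper_force: 35.0
```

```bash
python3 st.py .5638 .2220 .142
```

```text
[0.558  0.2221 0.1422] yaw -0.012538415459515803 tilt [ 0.0001 -0.0001] [-0.3445 -0.2203 -3.5042] 12.9 1.4456277042781258
move [-0.0058 -0.      0.0002]
```

The claws are about 6 mm past the face with no contact force, so I'll continue until the back plate touches.

Request:
move_arm(motion=[{"tx":-0.003,"ty":0,"tz":0,"twist":0},{"tx":-0.003,"ty":0,"tz":0,"twist":0},{"tx":0,"ty":0,"tz":0,"twist":0},{"tx":0,"ty":0,"tz":0,"twist":0}])

```text
clock: 13.3
position: [0.56, 0.2224, 0.1412]
ee_rot: [-0.019, -3.133, 0.0]
force: [-14.4, 0.2, 2.4]
width: 0.128
gripper_force: 35.0
```

```bash
python3 st.py
```

```text
[0.56   0.2224 0.1412] yaw -0.01182878166286419 tilt [ 0.0081 -0.0002] [-14.3589   0.2126   2.3597] 13.3 1.450164995055422
```

Request:
move_arm(motion=[{"tx":0.002,"ty":0,"tz":0,"twist":0},{"tx":0,"ty":0,"tz":0.003,"twist":0},{"tx":0,"ty":0,"tz":0.003,"twist":0},{"tx":0,"ty":0,"tz":0,"twist":0},{"tx":0,"ty":0,"tz":0,"twist":0}])

```text
clock: 13.8
position: [0.5599, 0.2223, 0.1357]
ee_rot: [-0.019, -3.137, 0.0]
force: [-7.7, -0.1, 0.4]
width: 0.126
gripper_force: 35.0
```

```bash
python3 st.py; python3 - <<'E'
from h import *
s=save('side','c_side.png')
f=lambda im,x,y:cv2.resize(im[y:y+75,x:x+80],(640,600),interpolation=cv2.INTER_CUBIC)
cv2.imwrite('pics/c.png',np.clip(f(s,255,80)[:,:,::-1]*1.3,0,255).astype(np.uint8))
E
```

```text
[0.5599 0.2223 0.1357] yaw -0.011856610306513974 tilt [ 0.0042 -0.    ] [-7.6688 -0.1107  0.441 ] 13.8 1.4533218623298672
```

View pics/c.png

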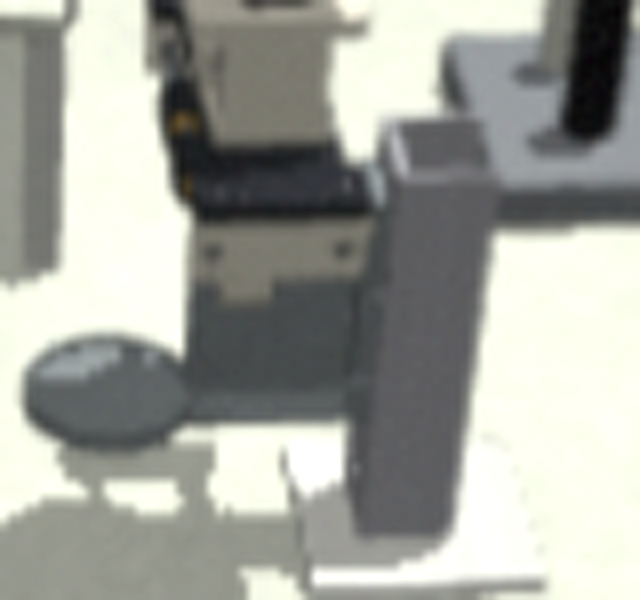

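The plate is flush with the face and the claws are in, so I'll press down.

Request:
move_arm(motion=[{"tx":0,"ty":0,"tz":0.004,"twist":0},{"tx":0,"ty":0,"tz":0.004,"twist":0},{"tx":0,"ty":0,"tz":0.004,"twist":0},{"tx":0,"ty":0,"tz":0.003,"twist":0},{"tx":0,"ty":0,"tz":0,"twist":0},{"tx":0,"ty":0,"tz":0,"twist":0}], squeeze=50)

```text
clock: 14.45
position: [0.56, 0.2224, 0.1206]
ee_rot: [-0.019, -3.138, -0.0]
force: [-6.9, 0.1, -0.4]
width: 0.121
gripper_force: 50.0
```

```bash
python3 st.py
```

```text
[0.56   0.2224 0.1206] yaw -0.011988568955884304 tilt [0.004 0.   ] [-6.9437  0.0829 -0.4013] 14.45 1.4644878945664705
```

Request:
move_arm(motion=[{"tx":0,"ty":0,"tz":0.002,"twist":0},{"tx":0,"ty":0,"tz":0.002,"twist":0},{"tx":0,"ty":0,"tz":0,"twist":0},{"tx":0,"ty":0,"tz":0,"twist":0}])

```text
clock: 14.85
position: [0.5598, 0.2227, 0.1197]
ee_rot: [-0.019, -3.137, -0.004]
force: [-21.3, -1.1, 35.1]
width: 0.131
gripper_force: 50.0
```

```bash
python3 st.py
```

```text
[0.5598 0.2227 0.1197] yaw -0.012171539510076471 tilt [0.0041 0.0027] [-21.3247  -1.1191  35.1343] 14.85 1.4672913416946867
```

There's a hard stop at 35 N at the expected home height. I'll relax and tug up lightly to test the catch.

Request:
move_arm(motion=[{"tx":0.001,"ty":0,"tz":-0.0035,"twist":0},{"tx":0,"ty":0,"tz":-0.003,"twist":0},{"tx":0,"ty":0,"tz":0,"twist":0},{"tx":0,"ty":0,"tz":0,"twist":0}])

```text
clock: 15.25
position: [0.56, 0.2222, 0.1225]
ee_rot: [-0.019, -3.139, 0.001]
force: [0.2, 1.5, -17.2]
width: 0.126
gripper_force: 50.0
```

```bash
python3 st.py
```

```text
[0.56   0.2222 0.1225] yaw -0.012145440839960268 tilt [ 0.0022 -0.0009] [  0.2291   1.5044 -17.1815] 15.25 1.4619419743985504
```

Lifting is blocked at 17 N, so the catch is engaged. I'll settle it down, release and retreat.

Request:
move_arm(motion=[{"tx":0,"ty":0,"tz":0.003,"twist":0},{"tx":0,"ty":0,"tz":0.001,"twist":0},{"tx":0,"ty":0,"tz":0,"twist":0},{"tx":0,"ty":0,"tz":0,"twist":0}])

```text
clock: 15.65
position: [0.5601, 0.2223, 0.1205]
ee_rot: [-0.019, -3.14, -0.001]
force: [-9.0, 0.8, 3.5]
width: 0.127
gripper_force: 50.0
```

Request:
move_arm(motion=[{"tx":0,"ty":0,"tz":0,"twist":0},{"tx":0,"ty":0,"tz":0,"twist":0},{"tx":0,"ty":0,"tz":0,"twist":0},{"tx":0,"ty":0,"tz":0,"twist":0},{"tx":0,"ty":0,"tz":0,"twist":0},{"tx":0,"ty":0,"tz":0,"twist":0},{"tx":0,"ty":0,"tz":0,"twist":0},{"tx":0,"ty":0,"tz":0,"twist":0},{"tx":0,"ty":0,"tz":0,"twist":0},{"tx":0,"ty":0,"tz":0,"twist":0},{"tx":0,"ty":0,"tz":0,"twist":0},{"tx":0,"ty":0,"tz":0,"twist":0}], gripper=-1)

```text
clock: 16.85
position: [0.561, 0.2221, 0.1197]
ee_rot: [-0.02, -3.142, -0.0]
force: [0.4, -0.0, -0.3]
width: 1.001
gripper_force: 0.0
```

Request:
move_arm(motion=[{"tx":0,"ty":0,"tz":-0.02,"twist":0},{"tx":0,"ty":0,"tz":-0.03,"twist":0},{"tx":0,"ty":0,"tz":-0.04,"twist":0},{"tx":0,"ty":0,"tz":-0.04,"twist":0},{"tx":0,"ty":0,"tz":-0.04,"twist":0},{"tx":0.04,"ty":0,"tz":0,"twist":0},{"tx":0.04,"ty":-0.02,"tz":0,"twist":0},{"tx":0.03,"ty":-0.04,"tz":0,"twist":0},{"tx":0,"ty":-0.04,"tz":0,"twist":0},{"tx":0,"ty":-0.04,"tz":0,"twist":0},{"tx":0,"ty":0,"tz":0,"twist":0}])

```text
clock: 17.95
position: [0.4489, 0.078, 0.2903]
ee_rot: [0.031, 3.141, 0.001]
force: [-0.0, -0.4, 0.5]
width: 0.999
gripper_force: 0.0
```

```bash
python3 st.py; python3 - <<'E'
from h import *
s=save('side','d_side.png');t=save('top','d_top.png')
f=lambda im,x,y:cv2.resize(im[y:y+84,x:x+56],(400,600),interpolation=cv2.INTER_CUBIC)
cv2.imwrite('pics/d.png',np.clip(np.hstack([f(t,140,115),f(s,260,80)])[:,:,::-1]*1.3,0,255).astype(np.uint8))
# home check: project expected points
u=np.array([.9999,-.013,0]);o=np.array([.6235,.2212,.0613])
for q,x,z in(('thumb_pad',-.026,.116),('blade_grip',-.058,.07)):
    P=o+u*x+[0,0,z]
    for c in('side','top'):
        D=[px(r['point']) for r in arm.place_of(c,q)]
        e=proj(c,P);print(q,c,e,min(D,key=lambda d:np.linalg.norm(d-e)) if D else None)
E
```

```text
[0.4489 0.078  0.2903] yaw -0.01959778025544638 tilt [-0.0006  0.0009] [-0.01   -0.4071  0.5216] 17.95 1.3718595844403376
thumb_pad side [295.88457934 106.56400134] [293.0176 104.4864]
thumb_pad top [159.28822277 139.97425904] [265.0112 160.0128]
blade_grip side [286.03819788 117.72860871] [283.904  117.3888]
blade_grip top [162.93248761 153.14741153] [378.6752 168.384 ]
```

View pics/d.png

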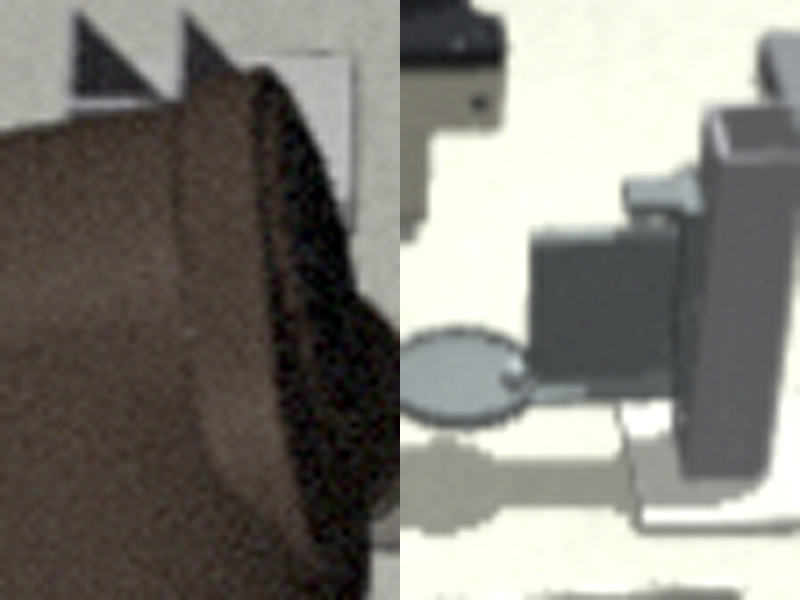

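The bracket sits level and flush in the top slots (side crop: thumb pad at (660,195), foot at (600,390)). The gripper is clear, so I'm handing in.

```bash
python3 -c "
from cell import arm
print(arm.sign_off())"
```

```text
the job is handed in; nothing more can be done
None
```

The bracket hangs in the top two slots, pressed down to a hard stop. The catch held against an upward tug of about 17 N, and I let go and handed the job in at about 18 s; no verdict was returned.

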